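Show a bearing ball to the bench inspection camera

ROBOT

A 6-joint arm with a two-finger parallel gripper is mounted at the origin on the work surface. World frame = base frame: x ahead of the robot, y to its left, z up, the work surface at z = 0. Lengths are in mm, angles in degrees, forces in N, time in s.
With the tool pointing down it reaches from about 300 to 850 mm from the base axis. Payload 4.2 kg.
Tool frame: the origin (TCP) lies at the very end of the fingers, on their centre line; the grasp point (between the pads) lies 19 mm behind it (env.grasp_offset is the distance from the TCP to the grasp point, in mm); z points along the fingers, y is the line along which they close (so a half turn about z gives the same grasp; the last joint's range is limited). The gripper opens to 91 mm and grips with 3 to 60 N. Pads are 32 mm wide; open, the fingers measure 118 mm over their backs; the gripper's body (76 mm by 178 mm) begins 60 mm behind the grasp point.
Start: joints at [71.906, 18.312, 89.639, -0, 72.044, -1.146], TCP at [167.618, 550.046, 185.476] pointing down, gripper open.
Joint ranges: [-177.97, 177.97], [-48.28, 115.42], [12.27, 149.76], [-77.06, 257.06], [2.81, 150.46], [-146.56, 146.56]. Speed limits (degrees/s): [147.25, 147.25, 180, 180, 180, 180].

INTERFACE

Orientations are given as [roll, pitch, yaw] about the fixed x, y, z axes, in that order (R = Rz(yaw) Ry(pitch) Rx(roll)).
In Python, from workcell import env gives the robot as it stands. The module is installed in compiled form; this text tells all that it offers.
- The arm moves only by the tool send_rows, never from a script. Its argument "motion" is a list of rows, each an object of numbers: "tx", "ty", "tz": the shift along the tool's x, y, z in units of 500 mm (1.0 is 500 mm); "rx", "ry", "rz": the turn, a rotation vector about the tool's x, y, z in units of 30 degrees (1.0 is 30 degrees); "gripper": the closure, from -1 (fully open) to 1 (shut). In form: [{"tx": .., "ty": .., "tz": .., "rx": .., "ry": .., "rz": .., "gripper": ..}, ...]. A call has 1 to 12 rows; each row shifts and turns the commanded pose from where the row before left it, along the tool's axes as they then stand; what a row does not reach is not made up. A row lasts 1/8 s, in which the tool goes at most 62.5 mm and 10.7 degrees, less where a joint would pass 70% of its speed; a pose out of reach is approached as far as the arm can. A call with a number of a shift or a turn outside -1 to 1 is refused whole. A call with a gripper value outside its range is refused whole. The fingers move at their own pace and stop on an object; "grip_force" is the grip in N (left out, the last holds). Time passes only in rows, so rows that do not move let the fingers close. It gives the time, the measured TCP pose, the force, the opening and the grip force at its end, in the units of the state.
- env.state(): the state, without advancing time (a new reading comes with each control period).
- env.grab_frame(name): name is "scene" or "top" or "wrist"; returns a dict with "frame" (420x560x3 uint8, red, green, blue), "vertical_fov" (degrees; the focal length in pixels is half the picture's height over the tangent of half this angle, whatever the lens; pixels are square), "cx", "cy" (the principal point, pixels), "rvec" (rotation vector, rad) and "tvec" (3), from world to camera coordinates, as OpenCV has them; the wrist camera has in their place "T_tool_cam" (4x4, takes a point from camera to tool coordinates, whose origin is the TCP and whose axes are the flange's). Camera axes: x right, y down, z forward; pixel columns grow to the right and rows downward; lengths in mm; the calibration is good to about 2 mm. A picture is of the moment at which its call begins: read the wrist's pose just before it. There is no depth.
- env.job_done(): hands the job in; it is judged then, once.
The state is a dict: "time_s": time; "qpos": joint angles; "qvel": joint speeds; "effort": joint torques, N m; "ee_pos": TCP position; "ee_rot": TCP orientation; "force": force on the tool from outside, world axes, zero at the start; "torque": the same for the moment, N m; "gripper_width": finger opening in mm; "gripper_force": force on a finger pad.
Only numpy, scipy, OpenCV 4.12 (cv2) and the standard library are available. Lean on these libraries where they do the work, as an engineer would, in place of code of your own. Each camera call takes 0.05 s, during which the arm holds its last target. There are 200 camera calls.

TASK

Set the working distance first: pull the yellow tab of the camera's sprung stand-off gauge out until its pointer is in line with the red marker, and let go of it. Then pick the bearing tray up by its orange grip and carry it so that the loose steel ball never leaves its pocket, and finish still holding it, level and still, in the gripper, with the ball straight above the yellow tab and at the height of the lens. Leave the gauge at the marker, and do not disturb the glue bottle, screwdriver and cup.

Things in the scene. Friction and masses are not known exactly. Their poses are not given: they have to be found in the camera images.
- gauge (a joint): extension of the gauge slide in m, 0 (fully in) to 0.12 (fully out), growing as the tab moves away from the camera along +x of lens. A weak return spring (about 1 to 2.5 N) and a drag brake (4 N) act on it: pulling takes 5 to 7 N, and it stays where it is let go.
- gauge_tab (a point): point in the yellow grip tab of the gauge, midway along and across it, 39 mm above the bench. x axis: pulling direction. The tab is upright, 26 mm along x, 12 mm across (y), top 59 mm above the bench, on a black carriage (34 x 30 mm, top 15 mm up) with a white pointer at the tab's middle towards +y. It runs on a flat track 50 mm wide, 6 mm high; a thin yellow blade joins it to the camera's foot.
- mark: red marker clip fixed to the bench at the +y edge of the track, 5 mm along the slide, 18 mm across, 12 mm high; origin at the middle of its underside; axes as those of gauge_tab. The gauge is set when the tab's middle has the same place along x as the marker's middle (it stays about 34 mm to the side of it).
- lens (a point): centre of the front of the lens of the blue bench camera, 130 mm above the bench; x axis: the way it looks, level, along the middle of the gauge track. Camera and foot are fixed, up to 90 mm wide, reach 140 mm behind this point and up to 155 mm above the bench; with the gauge at the marker the tab is 155 to 205 mm in front of this point.
- tray_grip (a point): point in the orange grip of the loose bearing tray, midway along and across it, 34 mm above the tray's underside. Grip: upright block in the tray's middle, 40 mm along x, 12 mm across (y), top 52 mm above the underside. Tray: aluminium plate 150 (x) x 70 (y) x 6 mm, z up; steel bearing ring fixed at its -x end, blue ball pocket at its +x end. With ball about 0.3 kg, balanced at the grip.
- tray_pocket (a point): centre of the ball pocket at the height of the ball's centre: 50 mm towards +x of the tray and 16 mm below tray_grip. The pocket has a flat floor, 32 mm inside diameter and a rim only 2.8 mm high: the ball climbs out at about 40 degrees of tilt or by a hard jerk.
- ball_center (a point): centre of the loose steel ball, 24 mm in diameter, free to roll 4 mm each way in the pocket
- glue: bystander: green bottle 56 mm in diameter, 130 mm tall, origin under its middle
- screwdriver: bystander: screwdriver lying on the bench
- cup: bystander: white ceramic cup 72 mm in diameter, 75 mm tall, origin under its middle
Not all that is in view belongs to the job. Of the things shaped like the part that bears tray_grip, the aluminium one is meant.

How it is judged (in metres and radians):
On the way, in this order (a step that is already met when the one before it is completed fails the run):
1. the gauge is pulled out to the red marker (within 5 mm) and let go, the tray still standing on the bench (x of gauge_tab in the frame of mark between -0.005 and 0.005 m and contact force between the fingers and gauge below 0.1 N and height (world z) of tray_grip below 0.04 m), for 0.3 s.
2. the tray is lifted off the bench by the gripper with the ball in its pocket (height (world z) of tray_grip above 0.07 m and contact force between the fingers and tray above 0.5 N and distance between ball_center and tray_pocket below 0.01 m), for 0.2 s.
At the end, for the whole second after the job is handed in: The gripper holds the tray and nothing else touches tray or gauge; tray level within 0.10 rad and still (under 0.03 m/s), ball in its pocket, ball's centre within 20 mm (horizontally) of the tab's middle and within 20 mm of the height of the lens; gauge within 6 mm of the marker (horizontal distance between ball_center and gauge_tab below 0.02 m and z of ball_center in the frame of lens between -0.02 and 0.02 m and distance between ball_center and tray_pocket below 0.01 m and angle between tray_grip's own z axis and vertical below 0.1 rad and linear speed of tray below 0.03 m/s and contact force between the fingers and tray above 0.5 N and contact force between each of tray, the arm and stand below 0.1 N and contact force between the fingers and ball below 0.1 N and x of gauge_tab in the frame of mark between -0.006 and 0.006 m); the arm keeps its last pose, push and grip.
It fails at once if the ball leaves its pocket (more than 12 mm from the pocket's centre) (distance between ball_center and tray_pocket above 0.012 m).
It fails at once if the glue is shifted by more than 20 mm (distance of glue from where it was at the start of the episode above 0.02 m).
It fails at once if the screwdriver is shifted by more than 20 mm (distance of screwdriver from where it was at the start of the episode above 0.02 m).
It fails at once if the cup is shifted by more than 20 mm (distance of cup from where it was at the start of the episode above 0.02 m).
It also fails if it takes over 56 s, if anything falls off the work surface, if the arm or the gripper's body presses on something with over 40 N, if the wrist force passes 120 N, or if a joint passes its speed limit or range.

## Working session

There is one attempt and no reset: what is moved stays moved. The work goes in short steps, Python scripts to look and compute and a tool call to move; the robot and the scene stay as the last step left them, time stands still between calls to the robot, and variables do not carry over. Pictures are saved under pics/ and viewed, at most 10 in all, crops included, and the job is handed in when it is done.

Besides the shell and the picture viewer there is one more tool, called after ">>>" as name([rows], argument=value, ...), one row to a line, values as JSON. send_rows: Moves the arm, as the interface text tells. Shifts and turns lie within -1 to 1; 1 stands for 500 mm of shift or 30 degrees of turn. Its arguments: {"type":"object","properties":{"motion":{"type":"array"},"grip_force":{"type":"number"}},"required":["motion"]}

```bash
mkdir -p pics
cat > h.py <<'E'
import numpy as np, cv2
from workcell import env
from scipy.spatial.transform import Rotation as R
def grab(n):
    s=env.state(); f=env.grab_frame(n); f['s']=s; return f
def save(f,p): cv2.imwrite(p,f['frame'][:,:,::-1])
def cam(f):
    h=f['frame'].shape[0]; fl=h/2/np.tan(np.radians(f['vertical_fov'])/2)
    if 'rvec' in f:
        Rc=cv2.Rodrigues(np.array(f['rvec'],float))[0].T; c=-Rc@np.array(f['tvec'],float).ravel()
    else:
        T=np.array(f['T_tool_cam']); Rt=R.from_euler('xyz',f['s']['ee_rot'],degrees=True).as_matrix()
        Rc=Rt@T[:3,:3]; c=Rt@T[:3,3]+np.array(f['s']['ee_pos'])
    return fl,Rc,c
def ray(f,u,v,z):
    fl,Rc,c=cam(f); d=Rc@np.array([(u-f['cx'])/fl,(v-f['cy'])/fl,1]); return c+d*(z-c[2])/d[2]
def proj(f,p):
    fl,Rc,c=cam(f); q=Rc.T@(np.array(p)-c); return q[:2]/q[2]*fl+[f['cx'],f['cy']]
E
python3 - <<'E'
from h import *
import pickle
for n in ['scene','top','wrist']:
    f=grab(n); save(f,f'pics/{n}0.png'); pickle.dump(f,open(n+'0.pkl','wb')); fl,Rc,c=cam(f); print(n,fl,c,Rc[:,2])
print(env.state())
E
```

```text
scene 471.7486538247928 [1208.12933255 -341.11437433 1003.65418026] [-0.54914763  0.22387145 -0.80518225]
top 403.4349827879317 [406.99720164 -67.49221713 989.44976687] [ 0.19245235 -0.02282189 -0.9810409 ]
wrist 326.4840469144167 [102.61274921 568.13317046 383.03022535] [ 0.22944484 -0.07151711 -0.97069067]
{'time_s': 0.15, 'qpos': array([ 7.19051188e+01,  1.83423890e+01,  8.96886029e+01, -1.81284340e-03,
        7.20432307e+01, -1.14549110e+00]), 'qvel': array([-0.02221552, -0.16897586, -0.27223394,  0.12191732,  0.04655379,
       -0.0166146 ]), 'effort': array([ 3.84560681e-04, -4.12778163e+01, -2.32155150e+01,  7.28576537e-02,
        4.33402054e-02, -9.48319030e-05]), 'ee_pos': array([167.50940712, 549.64160122, 184.83367809]), 'ee_rot': array([-1.79925758e+02,  2.39665358e-04,  1.63051170e+02]), 'force': array([-0.17276904, -0.26413588,  0.1097252 ]), 'torque': array([-0.04554832, -0.02995481, -0.02404341]), 'gripper_force': 0.0, 'gripper_width': 91.2253255672468}
```

View pics/top0.png

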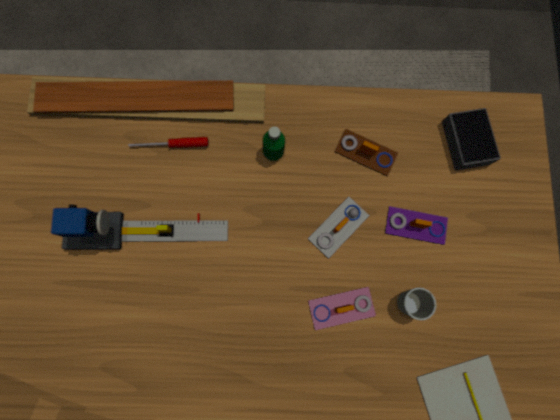

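View pics/scene0.png

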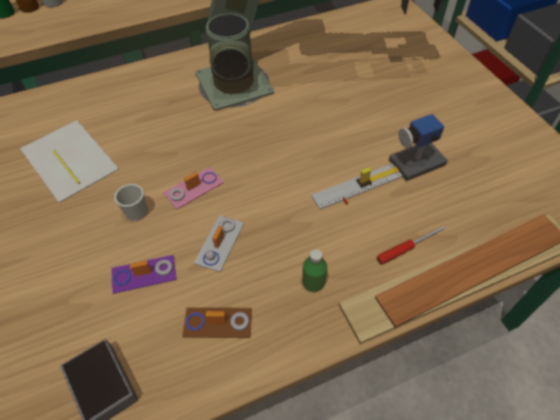

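The top view shows the camera at (90,225), with its track running right, the yellow tab near (165,231) and the red marker at (198,217). The aluminium tray is at (338,227), with its ball pocket at (352,212). The glue is at (273,143), the cup at (416,303) and the screwdriver at (170,143).

Run:
```python
from h import *
import pickle
T=pickle.load(open('top0.pkl','rb'));S=pickle.load(open('scene0.pkl','rb'))
for n,(u,v),z in [('mark',(198,217),10),('tab',(163,231),59),('trackend',(227,230),6),('trackstart',(122,231),6),('trayc',(342,225),50),('pocket',(352,212),10),('ring',(325,241),8),('glue',(274,158),0),('cup',(416,305),40),('drv',(205,142),10),('lens',(103,222),130)]:
    print(n,ray(T,u,v,z).round())
for n,(u,v),z in [('mark',(346,201),10),('tab',(366,170),59),('trayc',(218,237),50),('pocket',(211,258),10),('lens',(404,137),130)]:
    print('S',n,ray(S,u,v,z).round())
a=cv2.resize(T['frame'][180:270,40:240],None,fx=4,fy=4,interpolation=2); b=cv2.resize(S['frame'][120:215,290:450],None,fx=4,fy=4,interpolation=2)[:240]
a=cv2.resize(T['frame'][195:255,45:235],None,fx=4,fy=4,interpolation=2)
b=cv2.resize(S['frame'][110:215,300:450],None,fx=3,fy=3,interpolation=2)
c=cv2.resize(T['frame'][190:265,300:375],None,fx=4,fy=4,interpolation=2)
o=np.zeros((560,800,3),np.uint8); o[:240,:760]=a; o[242:242+315,:450]=b; o[242:542,455:755]=c
cv2.imwrite('pics/comp.png',np.clip(o[:,:,::-1]*1.3,0,255))
```

```text
mark [580. 103.  10.]
tab [536. 173.  59.]
trackend [550.  31.   6.]
trackstart [540. 285.   6.]
trayc [ 563. -245.   50.]
pocket [ 604. -277.   10.]
ring [ 529. -210.    8.]
glue [741. -80.   0.]
cup [ 382. -417.   40.]
drv [774.  97.  10.]
lens [542. 283. 130.]
S mark [584. 102.  10.]
S tab [546. 177.  59.]
S trayc [ 581. -247.   50.]
S pocket [ 605. -278.   10.]
S lens [537. 282. 130.][ WARN:0@0.553] global loadsave.cpp:1063 imwrite_ Unsupported depth image for selected encoder is fallbacked to CV_8U.
```

View pics/comp.png

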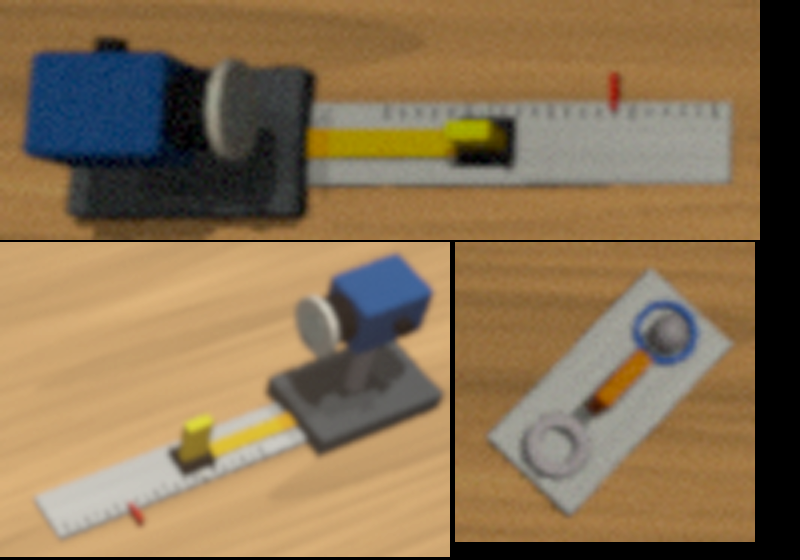

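Run:
```python
from h import *
import pickle
T=pickle.load(open('top0.pkl','rb'));S=pickle.load(open('scene0.pkl','rb'))
t=lambda x,y,z: ray(T,45+x/4,195+y/4,z)
s=lambda x,y,z: ray(S,300+x/3,110+(y-242)/3,z)
c=lambda x,y,z: ray(T,300+(x-455)/4,190+(y-242)/4,z)
e=(t(731,102,6)+t(731,184,6))/2; b=(t(320,103,6)+t(320,185,6))/2
d=(e-b)/np.linalg.norm(e-b); print('width',np.linalg.norm(t(731,102,6)-t(731,184,6)),'end',e,'d',d, 'yaw',np.degrees(np.arctan2(d[1],d[0])))
n=np.array([-d[1],d[0],0])
for nm,p in [('tabT',t(469,131,59)),('markT',t(615,90,10)),('tabS',s(199,424,59)),('markS',s(136,514,8)),('lensS',s(314,326,130)),('lensT',t(238,110,130))]:
    print(nm,p.round(1),'along',((p-e)@d).round(1),'across',((p-e)@n).round(1))
cor=[c(652,270,6),c(732,343,6),c(570,515,6),c(488,438,6)]; m=sum(cor)/4
dx=(cor[0]+cor[1]-cor[2]-cor[3])/2; print('tray',m,np.linalg.norm(dx),np.linalg.norm(cor[0]-cor[1]),'yaw',np.degrees(np.arctan2(dx[1],dx[0])))
print('grip top',c(627,376,52))
```

```text
width 50.78526718669043 end [548.46790438  28.76230712   6.        ] d [ 0.03076634 -0.9995266   0.        ] yaw -88.23694051755473
tabT [543.5 174.9  59. ] along -146.3 across -0.5
markT [578.6 100.8  10. ] along -71.1 across 32.3
tabS [548.1 176.2  59. ] along -147.4 across 4.2
markS [581.2 102.2   8. ] along -72.4 across 34.9
lensS [541.1 281.3 130. ] along -252.6 across 0.4
lensT [540.9 279.6 130. ] along -251.0 across 0.1
tray [ 565.26488917 -245.62234661    6.        ] 149.54884846396064 67.21332413512575 yaw -42.98619693280651
grip top [ 566.72468136 -246.66585437   52.        ]
```

The measurements agree with the given sizes: track 50.8 mm wide, tray 149.5 x 67 mm, marker 34 mm across. The pull should be about 75 mm. I'll turn the tool across the tab and go above it.

>>> send_rows([
  {"rz": 0.297, "gripper": -1},
  {"rz": 0.297},
  {"rz": 0.297},
  {"rz": 0.297},
  {"rz": 0.297},
  {"rz": 0.297},
  {"rz": 0.297},
  {"rz": 0.297},
])

```text
invalid input at $.motion[0]: expected keys tx, ty, tz, rx, ry, rz, gripper
```

>>> send_rows([
  {"tx": -0.0702, "ty": 0.0664},
  {"tx": -0.0702, "ty": 0.0664},
  {"tx": -0.0702, "ty": 0.0664},
  {"tx": -0.0702, "ty": 0.0664},
  {"tx": -0.0702, "ty": 0.0664},
  {"tx": -0.0702, "ty": 0.0664},
  {"tx": -0.0702, "ty": 0.0664},
  {"tx": -0.0702, "ty": 0.0664},
  {"tx": -0.0702, "ty": 0.0664},
  {"tx": -0.0702, "ty": 0.0664},
  {"tx": -0.0702, "ty": 0.0664},
  {"tx": 0},
])

```text
invalid input at $.motion[0]: expected keys tx, ty, tz, rx, ry, rz, gripper
```

Run:
```python
from h import *
import pickle
f=grab('wrist'); pickle.dump(f,open('w1.pkl','wb')); print(f['s']['ee_pos'],f['s']['ee_rot'],f['s']['gripper_width'])
cv2.imwrite('pics/w1.png',f['frame'][:,:,::-1])
for n,p in [('tab',(544.5,175,59)),('mark',(580,101.5,12))]: print(n,proj(f,p))
```

```text
[167.50940712 549.64160122 184.83367809] [-1.79925758e+02  2.39665358e-04  1.63051170e+02] 91.2253255672468
tab [ 94.83183162 532.27220204]
mark [ 77.24845879 521.57069312]
```

View pics/w1.png

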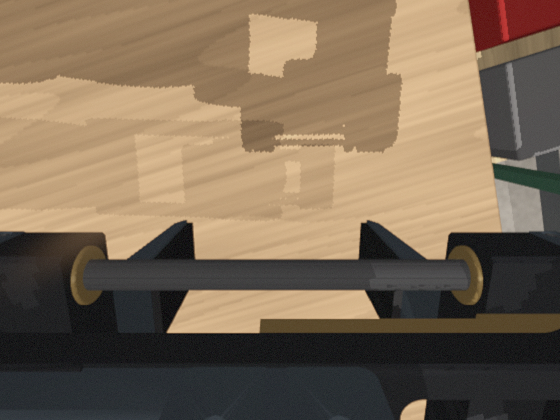

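The move was refused because every key must be given. The wrist picture shows only bare bench and the fingers. I'm resending the move.

>>> send_rows([
  {"tx": 0, "ty": 0, "tz": 0, "rx": 0, "ry": 0, "rz": 0.297, "gripper": -1},
  {"tx": 0, "ty": 0, "tz": 0, "rx": 0, "ry": 0, "rz": 0.297, "gripper": -1},
  {"tx": 0, "ty": 0, "tz": 0, "rx": 0, "ry": 0, "rz": 0.297, "gripper": -1},
  {"tx": 0, "ty": 0, "tz": 0, "rx": 0, "ry": 0, "rz": 0.297, "gripper": -1},
  {"tx": 0, "ty": 0, "tz": 0, "rx": 0, "ry": 0, "rz": 0.297, "gripper": -1},
  {"tx": 0, "ty": 0, "tz": 0, "rx": 0, "ry": 0, "rz": 0.297, "gripper": -1},
  {"tx": 0, "ty": 0, "tz": 0, "rx": 0, "ry": 0, "rz": 0.297, "gripper": -1},
  {"tx": 0, "ty": 0, "tz": 0, "rx": 0, "ry": 0, "rz": 0.297, "gripper": -1},
])

```text
time_s: 1.2
ee_pos: [167.6, 549.9, 185.2]
ee_rot: [-180.0, 0.0, 91.5]
force: [-0.7, -0.0, 0.7]
gripper_width: 91.2
gripper_force: 0.0
```

>>> send_rows([
  {"tx": -0.0702, "ty": 0.0664, "tz": 0, "rx": 0, "ry": 0, "rz": 0, "gripper": -1},
  {"tx": -0.0702, "ty": 0.0664, "tz": 0, "rx": 0, "ry": 0, "rz": 0, "gripper": -1},
  {"tx": -0.0702, "ty": 0.0664, "tz": 0, "rx": 0, "ry": 0, "rz": 0, "gripper": -1},
  {"tx": -0.0702, "ty": 0.0664, "tz": 0, "rx": 0, "ry": 0, "rz": 0, "gripper": -1},
  {"tx": -0.0702, "ty": 0.0664, "tz": 0, "rx": 0, "ry": 0, "rz": 0, "gripper": -1},
  {"tx": -0.0702, "ty": 0.0664, "tz": 0, "rx": 0, "ry": 0, "rz": 0, "gripper": -1},
  {"tx": -0.0702, "ty": 0.0664, "tz": 0, "rx": 0, "ry": 0, "rz": 0, "gripper": -1},
  {"tx": -0.0702, "ty": 0.0664, "tz": 0, "rx": 0, "ry": 0, "rz": 0, "gripper": -1},
  {"tx": -0.0702, "ty": 0.0664, "tz": 0, "rx": 0, "ry": 0, "rz": 0, "gripper": -1},
  {"tx": -0.0702, "ty": 0.0664, "tz": 0, "rx": 0, "ry": 0, "rz": 0, "gripper": -1},
  {"tx": -0.0702, "ty": 0.0664, "tz": 0, "rx": 0, "ry": 0, "rz": 0, "gripper": -1},
  {"tx": 0, "ty": 0, "tz": 0, "rx": 0, "ry": 0, "rz": 0, "gripper": -1},
])

```text
time_s: 2.7
ee_pos: [546.4, 173.2, 184.9]
ee_rot: [-180.0, 0.0, 91.5]
force: [1.2, -0.3, -0.2]
gripper_width: 91.5
gripper_force: 0.0
```

Run:
```python
from h import *
f=grab('wrist'); print(f['s']['ee_pos'],f['s']['ee_rot'],f['s']['gripper_width'])
cv2.imwrite('pics/w2.png',f['frame'][:,:,::-1])
for n,p in [('tab',(544.5,175,59)),('mark',(580,101.5,12))]: print(n,proj(f,p))
hsv=cv2.cvtColor(f['frame'],cv2.COLOR_RGB2HSV); m=cv2.inRange(hsv,(24,150,90),(34,255,255))
n,l,st,ce=cv2.connectedComponentsWithStats(m)
for i in range(1,n):
    if st[i,4]>60: print(st[i],ce[i],ray(f,*ce[i],59))
```

```text
[546.35724621 173.18936684 184.8643923 ] [-1.79999416e+02  2.86281655e-02  9.15371140e+01] 91.49790328115567
tab [275.0692129  190.66409962]
mark [303.05506884 243.71488575]
```

View pics/w2.png

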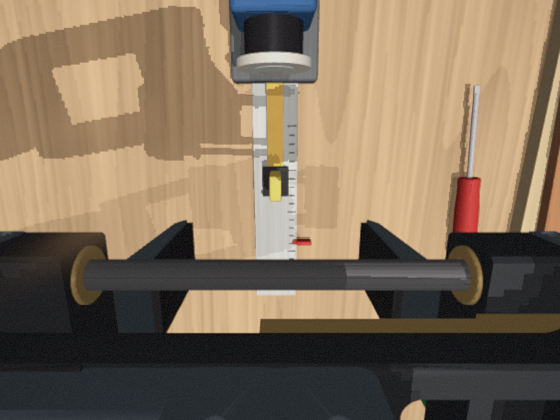

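The wrist view confirms the estimates: tab at (275,187), predicted (275,190), and marker at (302,242), predicted (303,244). I'll descend, grip and pull 75 mm.

>>> send_rows([
  {"tx": 0.0036, "ty": -0.003, "tz": 0.064, "rx": 0, "ry": 0, "rz": 0, "gripper": -1},
  {"tx": 0, "ty": 0, "tz": 0.064, "rx": 0, "ry": 0, "rz": 0, "gripper": -1},
  {"tx": 0, "ty": 0, "tz": 0.064, "rx": 0, "ry": 0, "rz": 0, "gripper": -1},
  {"tx": 0, "ty": 0, "tz": 0.064, "rx": 0, "ry": 0, "rz": 0, "gripper": -1},
  {"tx": 0, "ty": 0, "tz": 0.04, "rx": 0, "ry": 0, "rz": 0, "gripper": -1},
  {"tx": 0, "ty": 0, "tz": 0.024, "rx": 0, "ry": 0, "rz": 0, "gripper": -1},
  {"tx": 0, "ty": 0, "tz": 0, "rx": 0, "ry": 0, "rz": 0, "gripper": 1},
  {"tx": 0, "ty": 0, "tz": 0, "rx": 0, "ry": 0, "rz": 0, "gripper": 1},
  {"tx": 0, "ty": 0, "tz": 0, "rx": 0, "ry": 0, "rz": 0, "gripper": 1},
  {"tx": 0, "ty": 0, "tz": 0, "rx": 0, "ry": 0, "rz": 0, "gripper": 1},
  {"tx": 0, "ty": 0, "tz": 0, "rx": 0, "ry": 0, "rz": 0, "gripper": 1},
  {"tx": 0, "ty": 0, "tz": 0, "rx": 0, "ry": 0, "rz": 0, "gripper": 1},
], grip_force=25)

```text
time_s: 4.25
ee_pos: [543.1, 177.2, 25.5]
ee_rot: [180.0, -0.0, 91.8]
force: [0.5, -0.7, -0.4]
gripper_width: 34.0
gripper_force: 0.0
```

>>> send_rows([
  {"tx": 0, "ty": 0.003, "tz": 0, "rx": 0, "ry": 0, "rz": 0, "gripper": 1},
  {"tx": 0, "ty": 0, "tz": 0, "rx": 0, "ry": 0, "rz": 0, "gripper": 1},
  {"tx": 0, "ty": 0, "tz": 0, "rx": 0, "ry": 0, "rz": 0, "gripper": 1},
  {"tx": 0, "ty": 0, "tz": 0, "rx": 0, "ry": 0, "rz": 0, "gripper": 1},
])

```text
time_s: 4.75
ee_pos: [544.8, 177.2, 25.4]
ee_rot: [180.0, -0.0, 91.8]
force: [1.0, 0.4, -1.9]
gripper_width: 11.7
gripper_force: 25.0
```

Gripped at 11.7 mm. Pulling 75 mm.

>>> send_rows([
  {"tx": -0.01, "ty": 0, "tz": 0, "rx": 0, "ry": 0, "rz": 0, "gripper": 1},
  {"tx": -0.02, "ty": 0, "tz": 0, "rx": 0, "ry": 0, "rz": 0, "gripper": 1},
  {"tx": -0.02, "ty": 0, "tz": 0, "rx": 0, "ry": 0, "rz": 0, "gripper": 1},
  {"tx": -0.02, "ty": 0, "tz": 0, "rx": 0, "ry": 0, "rz": 0, "gripper": 1},
  {"tx": -0.02, "ty": 0, "tz": 0, "rx": 0, "ry": 0, "rz": 0, "gripper": 1},
  {"tx": -0.02, "ty": 0, "tz": 0, "rx": 0, "ry": 0, "rz": 0, "gripper": 1},
  {"tx": -0.02, "ty": 0, "tz": 0, "rx": 0, "ry": 0, "rz": 0, "gripper": 1},
  {"tx": -0.02, "ty": 0, "tz": 0, "rx": 0, "ry": 0, "rz": 0, "gripper": 1},
  {"tx": 0, "ty": 0, "tz": 0, "rx": 0, "ry": 0, "rz": 0, "gripper": 1},
  {"tx": 0, "ty": 0, "tz": 0, "rx": 0, "ry": 0, "rz": 0, "gripper": 1},
])

```text
time_s: 6.0
ee_pos: [547.2, 102.3, 25.5]
ee_rot: [180.0, 0.0, 91.8]
force: [3.1, 1.9, -2.1]
gripper_width: 11.5
gripper_force: 25.0
```

Run:
```python
from h import *
f=grab('wrist'); g=grab('scene')
print(f['s']['ee_pos'],f['s']['gripper_width'])
o=np.zeros((540,800,3),np.uint8); o[:300,:400]=cv2.resize(f['frame'],(400,300)); 
o[:300,400:800]=cv2.resize(f['frame'][200:350,200:400],(400,300))
o[300:540,:480]=cv2.resize(g['frame'][150:230,280:440],None,fx=3,fy=3)
cv2.imwrite('pics/c3.png',o[:,:,::-1])
```

```text
[547.23334363 102.27923168  25.45618312] 11.505676689717482
```

View pics/c3.png

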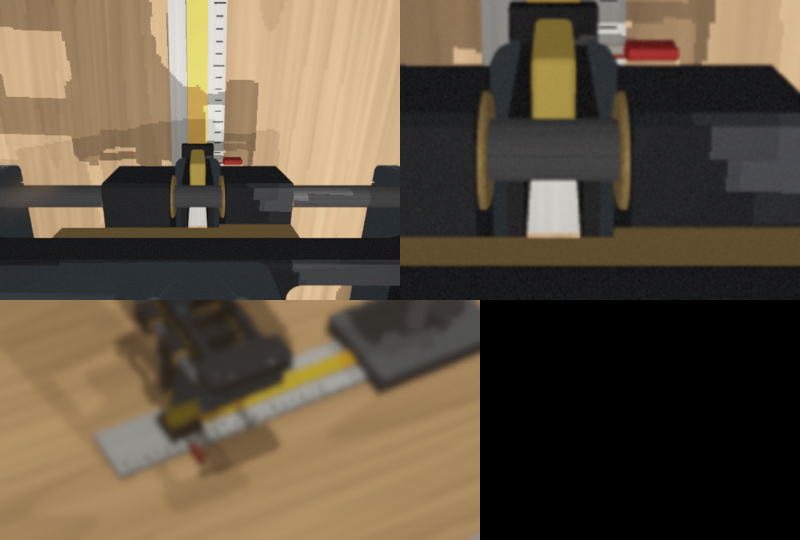

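Run:
```python
from h import *
f=grab('wrist'); fr=f['frame']
hsv=cv2.cvtColor(fr,cv2.COLOR_RGB2HSV).astype(int); m=((hsv[...,0]<8)|(hsv[...,0]>172))&(hsv[...,1]>150)&(hsv[...,2]>60)
ys,xs=np.nonzero(m[190:260,290:360]); print(xs.min()+290,xs.max()+290,ys.min()+190,ys.max()+190)
print(fr[190:240,325].tolist()[25:42]); print(fr[190:215,275].mean(1).round(),fr[190:215,262].mean(1).round())
e=np.array([.0308,-.9995,0]); t=f['s']['ee_pos']
for n,u,v,z in [('carr back',270,201,15),('mark top back',325,220,12),('mark top front',325,225,12),('mark bottom front',325,230,0)]:
    p=ray(f,u,v,z); print(n,p,(p-t)@e)
```

```text
307 338 220 229
[[160, 132, 97], [160, 131, 97], [160, 131, 98], [161, 132, 100], [148, 116, 87], [100, 52, 37], [90, 19, 21], [93, 23, 20], [100, 29, 25], [127, 34, 34], [153, 48, 42], [163, 55, 50], [160, 50, 46], [157, 46, 45], [155, 52, 46], [163, 104, 77], [173, 144, 109]]
[120. 121. 122. 122. 121. 121. 119. 121. 121. 120. 105.  49.  17.  21.
  31.  29.  32.  33.  33.  60.  91.  90.  90.  88.  92.] [133. 132. 132. 131. 131. 131. 131. 132. 130. 124.  92.  35.  11.  29.
  29.  34.  36.  28.  33.  32.  28.  33.  35.  29.  34.]
carr back [541.88906295 119.9224695   15.        ] -17.80438832519186
mark top back [579.32324509 107.22193784  12.        ] -3.9572341273466867
mark top front [579.56002028 103.69939982  12.        ] -0.42916470068491974
mark bottom front [581.8118481   96.29451488   0.        ] 7.0413740968205785
```

Run:
```python
from h import *
f=grab('wrist')
e=np.array([.0308,-.9995,0]); t=f['s']['ee_pos']; n=np.array([.9995,.0308,0])
for nm,u,v,z in [('carr back bot',268,200.5,6),('carr back top',268,203.3,15),('mark bot back',325,219.7,0),('mark top back',325,223.7,12),('mark top front',325,230,12)]:
    p=ray(f,u,v,z); print(nm,p.round(1),((p-t)@e).round(1))
```

```text
carr back bot [540.4 118.2   6. ] -16.1
carr back top [540.6 118.3  15. ] -16.2
mark bot back [581.3 104.    0. ] -0.7
mark top back [579.5 104.6  12. ] -1.3
mark top front [579.8 100.2  12. ] 3.1
```

By ray casting, the carriage's middle is 0.8 mm along the slide from the TCP and the marker's middle is 1.1 mm, so the gauge is set to within about 0.5 mm. I'll let go, rise and move over the tray.

>>> send_rows([
  {"tx": 0, "ty": 0, "tz": 0, "rx": 0, "ry": 0, "rz": 0, "gripper": -1},
  {"tx": 0, "ty": 0, "tz": 0, "rx": 0, "ry": 0, "rz": 0, "gripper": -1},
  {"tx": 0, "ty": 0, "tz": 0, "rx": 0, "ry": 0, "rz": 0, "gripper": -1},
  {"tx": 0, "ty": 0, "tz": 0, "rx": 0, "ry": 0, "rz": 0, "gripper": -1},
  {"tx": 0, "ty": 0, "tz": 0, "rx": 0, "ry": 0, "rz": 0, "gripper": -1},
  {"tx": 0, "ty": 0, "tz": 0, "rx": 0, "ry": 0, "rz": 0, "gripper": -1},
  {"tx": 0, "ty": 0, "tz": -0.02, "rx": 0, "ry": 0, "rz": 0, "gripper": -1},
  {"tx": 0, "ty": 0, "tz": -0.07, "rx": 0, "ry": 0, "rz": 0, "gripper": -1},
  {"tx": 0, "ty": 0, "tz": -0.09, "rx": 0, "ry": 0, "rz": 0, "gripper": -1},
  {"tx": 0, "ty": 0, "tz": -0.09, "rx": 0, "ry": 0, "rz": 0, "gripper": -1},
  {"tx": 0, "ty": 0, "tz": -0.05, "rx": 0, "ry": 0, "rz": 0, "gripper": -1},
])

```text
time_s: 7.58
ee_pos: [547.9, 102.4, 189.0]
ee_rot: [179.7, -0.0, 91.8]
force: [-0.2, -0.4, -0.9]
gripper_width: 91.1
gripper_force: 0.0
```

>>> send_rows([
  {"tx": -0.0872, "ty": 0.002, "tz": 0, "rx": 0, "ry": 0, "rz": 0, "gripper": -1},
  {"tx": -0.0872, "ty": 0.002, "tz": 0, "rx": 0, "ry": 0, "rz": 0, "gripper": -1},
  {"tx": -0.0872, "ty": 0.002, "tz": 0, "rx": 0, "ry": 0, "rz": 0, "gripper": -1},
  {"tx": -0.0872, "ty": 0.002, "tz": 0, "rx": 0, "ry": 0, "rz": 0, "gripper": -1},
  {"tx": -0.0872, "ty": 0.002, "tz": 0, "rx": 0, "ry": 0, "rz": 0, "gripper": -1},
  {"tx": -0.0872, "ty": 0.002, "tz": 0, "rx": 0, "ry": 0, "rz": 0, "gripper": -1},
  {"tx": -0.0872, "ty": 0.002, "tz": 0, "rx": 0, "ry": 0, "rz": 0, "gripper": -1},
  {"tx": -0.0872, "ty": 0.002, "tz": 0, "rx": 0, "ry": 0, "rz": 0, "gripper": -1},
])

```text
time_s: 8.57
ee_pos: [565.6, -247.5, 186.3]
ee_rot: [179.9, 0.0, 91.8]
force: [0.3, 0.5, -0.3]
gripper_width: 91.3
gripper_force: 0.0
```

>>> send_rows([
  {"tx": 0, "ty": 0, "tz": 0, "rx": 0, "ry": 0, "rz": -0.252, "gripper": -1},
  {"tx": 0, "ty": 0, "tz": 0, "rx": 0, "ry": 0, "rz": -0.252, "gripper": -1},
  {"tx": 0, "ty": 0, "tz": 0, "rx": 0, "ry": 0, "rz": -0.252, "gripper": -1},
  {"tx": 0, "ty": 0, "tz": 0, "rx": 0, "ry": 0, "rz": -0.252, "gripper": -1},
  {"tx": 0, "ty": 0, "tz": 0, "rx": 0, "ry": 0, "rz": -0.252, "gripper": -1},
  {"tx": 0, "ty": 0, "tz": 0, "rx": 0, "ry": 0, "rz": -0.252, "gripper": -1},
  {"tx": 0, "ty": 0, "tz": 0, "rx": 0, "ry": 0, "rz": 0, "gripper": -1},
  {"tx": 0, "ty": 0, "tz": 0, "rx": 0, "ry": 0, "rz": 0, "gripper": -1},
])

```text
time_s: 9.57
ee_pos: [565.6, -246.1, 185.8]
ee_rot: [180.0, 0.0, 137.0]
force: [-0.5, -0.1, 0.8]
gripper_width: 91.2
gripper_force: 0.0
```

Run:
```python
from h import *
import pickle
f=grab('wrist'); t=grab('top'); pickle.dump(f,open('w4.pkl','wb'))
print(f['s']['ee_pos'],f['s']['ee_rot'])
o=np.zeros((580,760,3),np.uint8); o[:420,:560]=f['frame']
o[430:580,:475]=cv2.resize(t['frame'][195:255,45:235],(475,150),interpolation=2)
cv2.imwrite('pics/c4.png',o[:,:,::-1])
for n,p in [('griptop',(566,-246,52)),('+x end',(566+20*.731,-246-20*.682,52)),('-x end',(566-20*.731,-246+20*.682,52)),('pocket',(566+50*.731,-246-50*.682,6))]: print(n,proj(f,p))
```

```text
[ 565.64130998 -246.09718197  185.77394607] [1.79986660e+02 1.59394047e-02 1.37026861e+02]
griptop [277.87680127 191.89265572]
+x end [277.84189711 210.55251182]
-x end [277.91271182 172.69477706]
pocket [277.60710579 224.88981866]
```

View pics/c4.png

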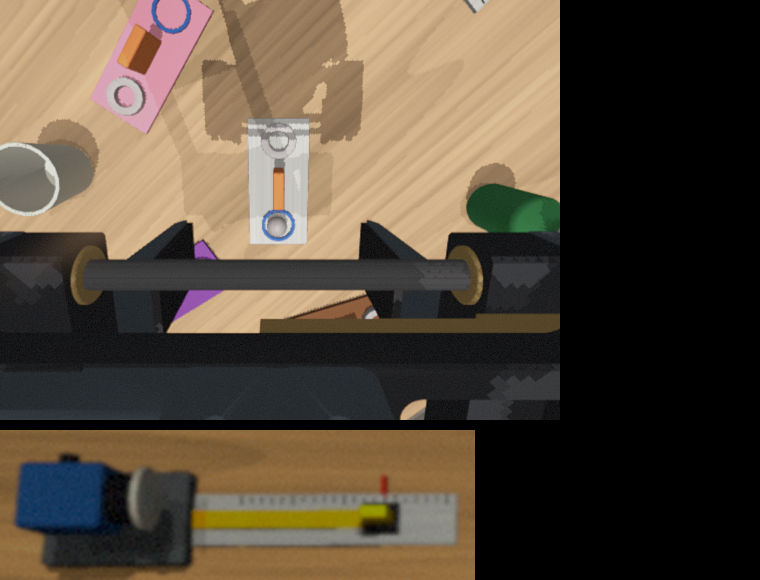

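The tray is aligned with the tool: its grip is at (278,190) as predicted and its edges run along the tool's x. The gauge still lines up with the marker. I'll descend and grip.

>>> send_rows([
  {"tx": 0, "ty": 0, "tz": 0.07, "rx": 0, "ry": 0, "rz": 0, "gripper": -1},
  {"tx": 0, "ty": 0, "tz": 0.07, "rx": 0, "ry": 0, "rz": 0, "gripper": -1},
  {"tx": 0, "ty": 0, "tz": 0.07, "rx": 0, "ry": 0, "rz": 0, "gripper": -1},
  {"tx": 0, "ty": 0, "tz": 0.06, "rx": 0, "ry": 0, "rz": 0, "gripper": -1},
  {"tx": 0, "ty": 0, "tz": 0.04, "rx": 0, "ry": 0, "rz": 0, "gripper": 0},
  {"tx": 0, "ty": 0, "tz": 0.024, "rx": 0, "ry": 0, "rz": 0, "gripper": 0},
  {"tx": 0, "ty": 0, "tz": 0, "rx": 0, "ry": 0, "rz": 0, "gripper": 0.4},
  {"tx": 0, "ty": 0, "tz": 0, "rx": 0, "ry": 0, "rz": 0, "gripper": 0.4},
  {"tx": 0, "ty": 0, "tz": 0, "rx": 0, "ry": 0, "rz": 0, "gripper": 0.5},
  {"tx": 0, "ty": 0, "tz": 0, "rx": 0, "ry": 0, "rz": 0, "gripper": 0.5},
  {"tx": 0, "ty": 0, "tz": 0, "rx": 0, "ry": 0, "rz": 0, "gripper": 0.6},
  {"tx": 0, "ty": 0, "tz": 0, "rx": 0, "ry": 0, "rz": 0, "gripper": 0.65},
], grip_force=25)

```text
time_s: 11.18
ee_pos: [565.7, -246.1, 18.5]
ee_rot: [180.0, 0.0, 137.1]
force: [0.0, -0.3, 0.2]
gripper_width: 16.4
gripper_force: 0.0
```

>>> send_rows([
  {"tx": 0, "ty": 0, "tz": 0, "rx": 0, "ry": 0, "rz": 0, "gripper": 0.68},
  {"tx": 0, "ty": 0, "tz": 0, "rx": 0, "ry": 0, "rz": 0, "gripper": 0.71},
  {"tx": 0, "ty": 0, "tz": 0, "rx": 0, "ry": 0, "rz": 0, "gripper": 0.74},
  {"tx": 0, "ty": 0, "tz": 0, "rx": 0, "ry": 0, "rz": 0, "gripper": 0.77},
  {"tx": 0, "ty": 0, "tz": 0, "rx": 0, "ry": 0, "rz": 0, "gripper": 0.8},
  {"tx": 0, "ty": 0, "tz": 0, "rx": 0, "ry": 0, "rz": 0, "gripper": 1},
  {"tx": 0, "ty": 0, "tz": 0, "rx": 0, "ry": 0, "rz": 0, "gripper": 1},
  {"tx": 0, "ty": 0, "tz": 0, "rx": 0, "ry": 0, "rz": 0, "gripper": 1},
])

```text
time_s: 12.18
ee_pos: [565.8, -246.1, 18.6]
ee_rot: [180.0, 0.0, 137.1]
force: [1.6, 2.0, 1.4]
gripper_width: 11.3
gripper_force: 25.0
```

Gripped at 11.3 mm with 25 N. I'll lift 112 mm gently, then carry.

>>> send_rows([
  {"tx": 0, "ty": 0, "tz": -0.004, "rx": 0, "ry": 0, "rz": 0, "gripper": 1},
  {"tx": 0, "ty": 0, "tz": -0.012, "rx": 0, "ry": 0, "rz": 0, "gripper": 1},
  {"tx": 0, "ty": 0, "tz": -0.02, "rx": 0, "ry": 0, "rz": 0, "gripper": 1},
  {"tx": 0, "ty": 0, "tz": -0.028, "rx": 0, "ry": 0, "rz": 0, "gripper": 1},
  {"tx": 0, "ty": 0, "tz": -0.032, "rx": 0, "ry": 0, "rz": 0, "gripper": 1},
  {"tx": 0, "ty": 0, "tz": -0.032, "rx": 0, "ry": 0, "rz": 0, "gripper": 1},
  {"tx": 0, "ty": 0, "tz": -0.032, "rx": 0, "ry": 0, "rz": 0, "gripper": 1},
  {"tx": 0, "ty": 0, "tz": -0.028, "rx": 0, "ry": 0, "rz": 0, "gripper": 1},
  {"tx": 0, "ty": 0, "tz": -0.02, "rx": 0, "ry": 0, "rz": 0, "gripper": 1},
  {"tx": 0, "ty": 0, "tz": -0.012, "rx": 0, "ry": 0, "rz": 0, "gripper": 1},
  {"tx": 0, "ty": 0, "tz": -0.004, "rx": 0, "ry": 0, "rz": 0, "gripper": 1},
  {"tx": 0, "ty": 0, "tz": 0, "rx": 0, "ry": 0, "rz": 0, "gripper": 1},
])

```text
time_s: 13.68
ee_pos: [565.4, -246.0, 130.1]
ee_rot: [-180.0, -0.0, 137.1]
force: [0.6, 0.1, -3.1]
gripper_width: 11.5
gripper_force: 25.0
```

Run:
```python
from h import *
f=grab('wrist'); print(f['s']['ee_pos'],f['s']['ee_rot'],f['s']['gripper_width'],f['s']['force'])
cv2.imwrite('pics/c5.png',f['frame'][:,:,::-1])
t=f['s']['ee_pos']
for n,p in [('grip top',t+[0,0,-15.5+18+18-2]),('pocket',t+[36.6,-34,0])]: print(n,proj(f,p))
```

```text
[ 565.42251503 -245.98924641  130.05819168] [-1.79992188e+02 -4.47872093e-02  1.37134406e+02] 11.489920007412463 [ 0.56877652  0.10183781 -3.10679239]
grip top [278.65636475 243.20291848]
pocket [278.30550778 303.42650552]
```

View pics/c5.png

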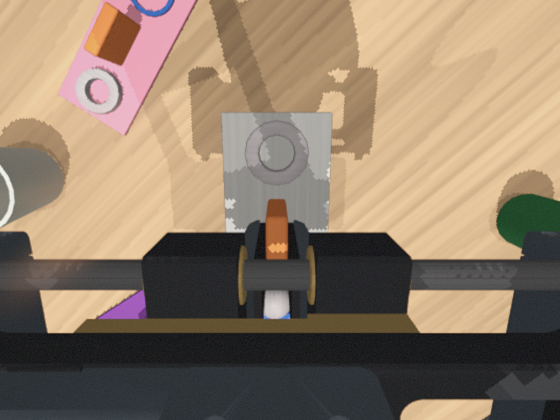

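The tray hangs level in the fingers, its far edge at v=112 straight across, and the ball shows between the pads at (278,303). Carrying on.

>>> send_rows([
  {"tx": 0.006, "ty": 0.00484, "tz": 0, "rx": 0, "ry": 0, "rz": 0, "gripper": 1},
  {"tx": 0.012, "ty": 0.00968, "tz": 0, "rx": 0, "ry": 0, "rz": 0, "gripper": 1},
  {"tx": 0.018, "ty": 0.01452, "tz": 0, "rx": 0, "ry": 0, "rz": 0, "gripper": 1},
  {"tx": 0.024, "ty": 0.01936, "tz": 0, "rx": 0, "ry": 0, "rz": 0, "gripper": 1},
  {"tx": 0.03, "ty": 0.0242, "tz": 0, "rx": 0, "ry": 0, "rz": 0, "gripper": 1},
  {"tx": 0.03, "ty": 0.0242, "tz": 0, "rx": 0, "ry": 0, "rz": 0, "gripper": 1},
  {"tx": 0.03, "ty": 0.0242, "tz": 0, "rx": 0, "ry": 0, "rz": 0, "gripper": 1},
  {"tx": 0.03, "ty": 0.0242, "tz": 0, "rx": 0, "ry": 0, "rz": 0, "gripper": 1},
  {"tx": 0.03, "ty": 0.0242, "tz": 0, "rx": 0, "ry": 0, "rz": 0, "gripper": 1},
  {"tx": 0.03, "ty": 0.0242, "tz": 0, "rx": 0, "ry": 0, "rz": 0, "gripper": 1},
  {"tx": 0.03, "ty": 0.0242, "tz": 0, "rx": 0, "ry": 0, "rz": 0, "gripper": 1},
  {"tx": 0.03, "ty": 0.0242, "tz": 0, "rx": 0, "ry": 0, "rz": 0, "gripper": 1},
])

```text
time_s: 15.22
ee_pos: [537.8, -54.1, 130.4]
ee_rot: [180.0, -0.0, 137.1]
force: [0.1, 0.0, -3.1]
gripper_width: 11.6
gripper_force: 25.0
```

>>> send_rows([
  {"tx": 0.03, "ty": 0.0242, "tz": 0, "rx": 0, "ry": 0, "rz": 0, "gripper": 1},
  {"tx": 0.03, "ty": 0.0242, "tz": 0, "rx": 0, "ry": 0, "rz": 0, "gripper": 1},
  {"tx": 0.03, "ty": 0.0242, "tz": 0, "rx": 0, "ry": 0, "rz": 0, "gripper": 1},
  {"tx": 0.03, "ty": 0.0242, "tz": 0, "rx": 0, "ry": 0, "rz": 0, "gripper": 1},
  {"tx": 0.03, "ty": 0.0242, "tz": 0, "rx": 0, "ry": 0, "rz": 0, "gripper": 1},
  {"tx": 0.03, "ty": 0.0242, "tz": 0, "rx": 0, "ry": 0, "rz": 0, "gripper": 1},
  {"tx": 0.03, "ty": 0.0242, "tz": 0, "rx": 0, "ry": 0, "rz": 0, "gripper": 1},
  {"tx": 0.03, "ty": 0.0242, "tz": 0, "rx": 0, "ry": 0, "rz": 0, "gripper": 1},
  {"tx": 0.024, "ty": 0.01936, "tz": 0, "rx": 0, "ry": 0, "rz": 0, "gripper": 1},
  {"tx": 0.018, "ty": 0.01452, "tz": 0, "rx": 0, "ry": 0, "rz": 0, "gripper": 1},
  {"tx": 0.012, "ty": 0.00968, "tz": 0, "rx": 0, "ry": 0, "rz": 0, "gripper": 1},
  {"tx": 0.006, "ty": 0.00484, "tz": 0, "rx": 0, "ry": 0, "rz": 0, "gripper": 1},
])

```text
time_s: 16.73
ee_pos: [510.4, 135.6, 130.4]
ee_rot: [-180.0, 0.0, 137.1]
force: [0.1, -0.6, -2.6]
gripper_width: 11.3
gripper_force: 25.0
```

>>> send_rows([
  {"tx": 0, "ty": 0, "tz": 0, "rx": 0, "ry": 0, "rz": 0, "gripper": 1},
  {"tx": 0, "ty": 0, "tz": 0, "rx": 0, "ry": 0, "rz": 0, "gripper": 1},
  {"tx": 0, "ty": 0, "tz": 0, "rx": 0, "ry": 0, "rz": 0, "gripper": 1},
  {"tx": 0, "ty": 0, "tz": 0, "rx": 0, "ry": 0, "rz": 0, "gripper": 1},
  {"tx": 0, "ty": 0, "tz": 0, "rx": 0, "ry": 0, "rz": 0, "gripper": 1},
  {"tx": 0, "ty": 0, "tz": 0, "rx": 0, "ry": 0, "rz": 0, "gripper": 1},
  {"tx": 0, "ty": 0, "tz": 0, "rx": 0, "ry": 0, "rz": 0, "gripper": 1},
  {"tx": 0, "ty": 0, "tz": 0, "rx": 0, "ry": 0, "rz": 0, "gripper": 1},
])

```text
time_s: 17.73
ee_pos: [510.4, 135.4, 130.4]
ee_rot: [180.0, -0.0, 137.1]
force: [-0.2, 0.3, -2.1]
gripper_width: 11.6
gripper_force: 25.0
```

Run:
```python
from h import *
f=grab('scene'); t=grab('top'); s=f['s']; print(s['ee_pos'],s['ee_rot'],s['gripper_width'],s['force'])
p=s['ee_pos']+np.array([36.6,-34,0]); print('pocket',p)
for g,n in ((f,'scene'),(t,'top')): print(n,'ball',proj(g,p),'tab',proj(g,(547.2,101.5,59)))
o=np.zeros((560,760,3),np.uint8); o[:270,:540]=cv2.resize(f['frame'][120:210,270:450],(540,270),interpolation=2)
o[280:550,:570]=cv2.resize(t['frame'][180:270,60:250],(570,270),interpolation=2)
cv2.imwrite('pics/c6.png',o[:,:,::-1])
```

```text
[510.39826015 135.35919791 130.44556737] [ 1.79995833e+02 -2.17594673e-03  1.37133736e+02] 11.63002631386545 [-0.19930376  0.25459851 -2.12860366]
pocket [546.99826015 101.35919791 130.44556737]
scene ball [343.39294288 160.78530724] tab [340.86199936 179.32418712]
top ball [188.52881366 222.01108328] tab [194.22057705 227.04528184]
```

View pics/c6.png

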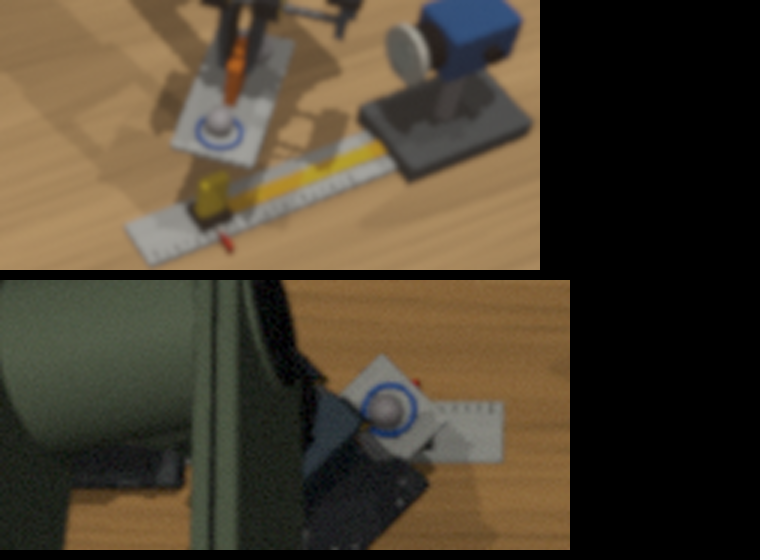

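In both views the ball sits in its pocket where predicted: scene (343,161) and top (189,223). The tab is at (341,179) in the scene view, in line with the marker. Handing in.

```bash
python3 -c "
from workcell import env
print(env.job_done())"
```

```text
the job is handed in; nothing more can be done
None
```

The job is handed in, but no verdict came back: I measured the gauge about 0.5 mm from the marker, and the tray is held level with the ball in its pocket about 1 mm from directly above the tab, at lens height.

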